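# Sort leftover mist-line fittings into their parts trays

## Robot

A 6-joint arm with a two-finger parallel gripper is mounted at the origin on the work surface. World frame = base frame: x ahead of the robot, y to its left, z up, the work surface at z = 0. Lengths are in m, angles in rad, forces in N, time in s.
With the tool pointing down it reaches from about 0.325 to 0.775 m from the base axis. Payload 9.3 kg.
Tool frame: the origin (TCP) lies midway between the tips of the shut fingers; the grasp point (between the pads) lies env.grip_depth behind it (env.grip_depth is the distance from the TCP to the grasp point, in m); z points along the fingers, y is the direction in which the jaws open and shut (so a half turn about z gives the same grasp; the last joint's range is limited). The gripper opens to 85 mm and grips with 20 to 120 N. Pads are 22 mm wide; open, the fingers measure 114 mm over their backs; the gripper's body (76 mm by 85 mm) begins 54 mm behind the grasp point. The pads swing forward as they close: fully open they stand 13 mm farther back than shut.
Start: joints at [-0.153, 0.259, 0.021, 1.334, 0, 1.418], TCP at [0.55, -0, 0.231] pointing down, gripper open.
Joint ranges: [-3.04, 3.04], [-0.91, 1.82], [-1.04, 1.36], [-1.92, 1.95], [-1.52, 1.45], [-3.14, 3.14]. Speed limits (rad/s): [2.22, 2.22, 2.79, 3.14, 3.14, 3.14].

## Interface

Orientations are given as a 3x3 rotation matrix whose columns are the frame's x, y, z axes.
In Python, from cell import env, vision, job gives the robot as it stands.
- The arm moves only by the shell command python3 -m pendant 'ROWS'. ROWS is JSON, a list of rows, each a list of 7 numbers: the turn, a rotation vector about the tool's x, y, z in degrees, then the shift along the tool's x, y, z in cm, then the closure, from 0 (fully open) to 1 (shut). A call has 1 to 12 rows; each row is the pose to reach, as a shift and turn from the pose commanded when the call began, along the tool's axes at that moment; what a row does not reach only later rows make up. A row lasts 1/8 s, in which the tool goes at most 62.5 mm and 10.7 degrees, less where a joint would pass 70% of its speed; a pose out of reach is approached as far as the arm can. A call with a gripper value outside its range is refused whole. The fingers move at their own pace and stop on an object; the grip force is fixed at half the most. Time passes only in rows, so rows that repeat a pose let the fingers close. It gives the time, the measured TCP pose, the force and the opening at its end, in the units of the state.
- env.read_state(): the state, without advancing time (a new reading comes with each control period).
- vision.camera(name): name is "scene" or "side" or "wrist"; returns (picture, depth): 480x640x3 uint8, red, green, blue; 480x640 float32, m along the optical axis (not along the pixel's ray), 0 where there is no reading.
- vision.camera_params(name): a dict with "fov_y" (degrees; the focal length in pixels is half the picture's height over the tangent of half this angle, whatever the lens; pixels are square), "cx", "cy" (the principal point, pixels), "rvec" (rotation vector, rad) and "tvec" (3), from world to camera coordinates, as OpenCV has them; the wrist camera has in their place "tool_from_camera" (4x4, takes a point from camera to tool coordinates, whose origin is the TCP and whose axes are the flange's). Camera axes: x right, y down, z forward; pixel columns grow to the right and rows downward; lengths in m; the calibration is good to about 2 mm. A picture is of the moment at which its call begins: read the wrist's pose just before it. camera_params takes no time and is no camera call.
- job.finish_job(): hands the job in, once; it reports no verdict.
The state is a dict: "time": time; "qpos": joint angles; "joint_vel": joint speeds; "effort": joint torques, N m; "tcp_pos": TCP position; "eef_rot": TCP orientation; "force": force on the tool from outside, world axes, zero at the start; "wrist_torque": the same for the moment, N m; "finger_gap": finger opening in m.
Only numpy, scipy, OpenCV 4.12 (cv2) and the standard library are available. Lean on these libraries where they do the work, as an engineer would, in place of code of your own. Each camera call takes 0.05 s, during which the arm holds its last target.

## Task

Five pipe fittings are left on the sowing bench from plumbing the mist line. Sort them into the parts trays that already hold their kind (straight couplers with the couplers, valves with the valves, the tee with the tees, whatever the colour of their nuts): lay each one down gently, flat on the free floor in front of the stock, not on top of another fitting and not dropped. Leave the seed cup and the seed jar standing where they are.

Things in the scene. Friction and masses are not known exactly. Their poses are not given: they have to be found in the camera images.
- coupler_blue_c (a point): straight pipe coupler lying on the bench: black body, two blue nuts, 90 mm long, 32 wide and high, 70 g. Point: its centre, 16 mm above its underside; x along the pipe axis, y across, z up. Nuts eight-sided (it does not roll), 28 mm long; between them at the centre a collar 18 mm long, 30 wide. Take it there from above, fingers closing along y.
- coupler_black_c (a point): straight pipe coupler lying on the bench: black body, two black nuts, 90 mm long, 32 wide and high, 70 g. Point: its centre, 16 mm above its underside; x along the pipe axis, y across, z up. Nuts eight-sided (it does not roll), 28 mm long; between them at the centre a collar 18 mm long, 30 wide. Take it there from above, fingers closing along y.
- valve_blue_c (a point): ball valve lying lever up: black body, two blue nuts, red lever on top; 96 mm long, 32 wide, 50 high, 130 g. Point: its centre, 25 mm above its underside; x along the pipe axis, y across, z up. Nuts eight-sided, 28 mm long. Middle body 34 mm long, 32 wide and high: take it there from above, fingers closing along y beside the lever (50 mm long in x, up to 18 wide, fixed).
- valve_black_c (a point): ball valve lying lever up: black body, two black nuts, red lever on top; 96 mm long, 32 wide, 50 high, 130 g. Point: its centre, 25 mm above its underside; x along the pipe axis, y across, z up. Nuts eight-sided, 28 mm long. Middle body 34 mm long, 32 wide and high: take it there from above, fingers closing along y beside the lever (50 mm long in x, up to 18 wide, fixed).
- tee_c (a point): tee lying flat: black body, three blue nuts (32 mm thick); run 90 mm long, 61 mm from the back of the run to the end of the branch, 32 high, 100 g. Point: centre of that 90 x 61 outline, 16 mm above its underside; x along the run, +y along the branch, z up. Take it from above, fingers closing along y (61 mm): one on the back of the run, one on the flat end (28 mm disc) of the branch.
- tray_couplers_bay (a point): white open parts tray with couplers as stock along its rear, 163 mm deep, 208 wide; does not move. Point: centre of the free floor (115 mm along x by 200 along y), on its top face, 4 mm over the bench; x points towards the stock, away from the robot, y across, z up. Walls 4 mm thick: front lip (x = -57 mm) 28 mm over the bench, side walls 50. Stock begins at x = +62 mm, 68 mm high.
- tray_valves_bay (a point): yellow open parts tray with red-levered valves as stock along its rear, 163 mm deep, 208 wide; does not move. Point: centre of the free floor (115 mm along x by 200 along y), on its top face, 4 mm over the bench; x points towards the stock, away from the robot, y across, z up. Walls 4 mm thick: front lip (x = -57 mm) 28 mm over the bench, side walls 50. Stock begins at x = +62 mm, 54 mm high.
- tray_tees_bay (a point): green open parts tray with tees (branches up) as stock along its rear, 163 mm deep, 208 wide; does not move. Point: centre of the free floor (115 mm along x by 200 along y), on its top face, 4 mm over the bench; x points towards the stock, away from the robot, y across, z up. Walls 4 mm thick: front lip (x = -57 mm) 28 mm over the bench, side walls 50. Stock begins at x = +62 mm, 65 mm high.
- seed_cup_c (a point): clear plastic seed cup standing open and upright on the bench, 72 mm across the rim, 95 mm high, light and loose; a bystander. Point: its centre, half-way up.
- seed_jar_c (a point): amber glass seed jar with a white cap, 64 mm across, 85 mm high, loose; a bystander. Point: its centre, half-way up.
Things that resemble listed ones, but are neither listed nor needed, are in the scene too. What is shaped like the part that bears coupler_blue_c but yellow is not meant.

How it is judged:
By the outcome, as a careful person would: the job done as asked, in the order asked, and still so for the second after the job is handed in, with the robot touching nothing.
It also fails if it takes over 115 s, if anything falls off the work surface, if the arm or the gripper's body presses on something with over 40 N, if the wrist force passes 120 N, or if a joint passes its speed limit or range.

## Working session

There is one attempt and no reset: what is moved stays moved. The work goes in short steps, Python scripts to look and compute and a shell command to move; the robot and the scene stay as the last step left them, time stands still between calls to the robot, and variables do not carry over. Pictures are saved under pics/ and viewed, and the job is handed in when it is done.

```bash
ls; mkdir -p pics
python3 - <<'E'
from cell import env, vision, job
import cv2
s=env.read_state();print(s['time'],s['tcp_pos'],s['eef_rot'],s['finger_gap'],env.grip_depth)
import numpy as np
for n in ["scene","side","wrist"]:
    p,d=vision.camera(n);cv2.imwrite(f"pics/{n}0.png",p[:,:,::-1]);np.save(f"pics/{n}0_d.npy",d);print(n,vision.camera_params(n))
E
```

```text
pics
0.0 [5.49722784e-01 3.47191237e-05 2.30652174e-01] [[ 9.10012341e-06  9.99999099e-01 -1.34233090e-03]
 [ 9.99999984e-01 -8.85737941e-06  1.80843510e-04]
 [ 1.80831458e-04 -1.34233252e-03 -9.99999083e-01]] 0.08542109840302428 0.0187
scene {'fov_y': 53.86542791783522, 'cx': 320.68135724288703, 'cy': 240.5682163149613, 'rvec': array([ 2.24037511,  1.34131652, -0.38592698]), 'tvec': array([-0.19458733, -0.28781996,  1.41374809])}
side {'fov_y': 46.35231347610811, 'cx': 328.38637370013134, 'cy': 236.09975503122308, 'rvec': array([ 0.33199962, -2.85021384,  1.09689337]), 'tvec': array([0.41974888, 0.12317419, 1.26445426])}
wrist {'fov_y': 69.26929106075588, 'cx': 324.42982038280337, 'cy': 237.19392136112683, 'tool_from_camera': array([[ 7.10836512e-04, -9.54004157e-01, -2.99792535e-01,
         7.70628289e-02],
       [ 9.99999173e-01,  9.99578773e-04, -8.09781270e-04,
        -7.54517197e-04],
       [ 1.07220095e-03, -2.99791711e-01,  9.54004078e-01,
        -1.42940575e-01],
       [ 0.00000000e+00,  0.00000000e+00,  0.00000000e+00,
         1.00000000e+00]])}
```

View pics/scene0.png

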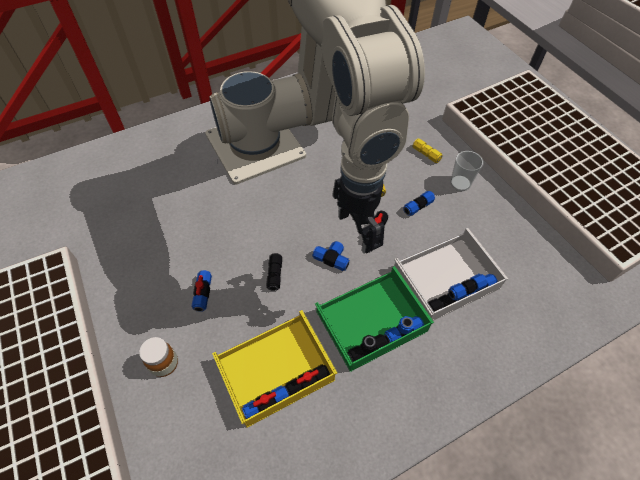

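View pics/side0.png

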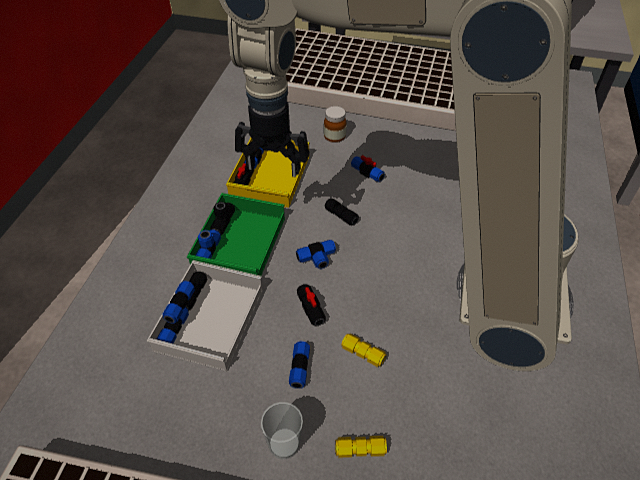

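View pics/wrist0.png

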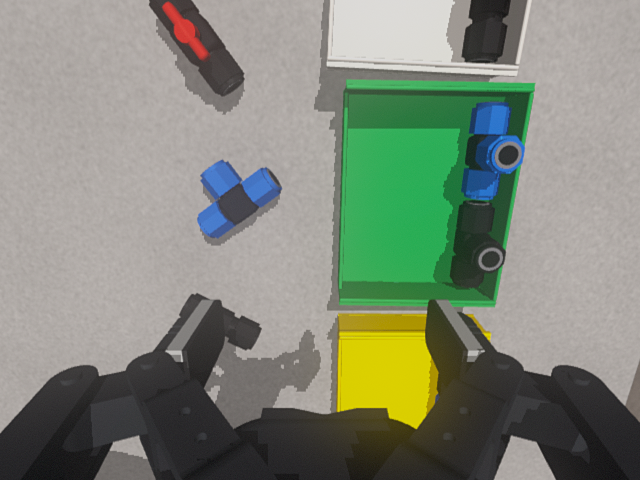

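```bash
cat > h.py <<'E'
from cell import env, vision, job
import cv2, numpy as np
def cloud(n, p=None, d=None, state=None):
    c=vision.camera_params(n)
    if p is None:
        state=env.read_state(); p,d=vision.camera(n)
    f=240/np.tan(np.radians(c['fov_y']/2))
    v,u=np.mgrid[0:480,0:640]
    P=np.stack([(u-c['cx'])/f*d,(v-c['cy'])/f*d,d],-1)
    if n=='wrist':
        T=np.array(c['tool_from_camera']); P=P@T[:3,:3].T+T[:3,3]
        P=P@np.array(state['eef_rot']).T+state['tcp_pos']
    else:
        R=cv2.Rodrigues(c['rvec'])[0]; P=(P-c['tvec'])@R
    P[d<=0]=np.nan
    return P,p
def project(n,X):
    c=vision.camera_params(n); f=240/np.tan(np.radians(c['fov_y']/2))
    R=cv2.Rodrigues(c['rvec'])[0]; Y=R@np.array(X)+c['tvec']; return f*Y[0]/Y[2]+c['cx'],f*Y[1]/Y[2]+c['cy']
E
python3 - <<'E'
from h import *
x0,y0=0.2,-0.5
img=np.zeros((1000,700,3),np.uint8);H=np.full((1000,700),-1.)
s=env.read_state()
for n in ["scene","side","wrist"]:
    p=cv2.imread(f"pics/{n}0.png");d=np.load(f"pics/{n}0_d.npy")
    P,_=cloud(n,p,d,s)
    m=np.isfinite(P[...,2])&(P[...,2]<0.11)&(P[...,2]>-0.02)
    Q=P[m];C=p[m]
    i=((Q[:,1]-y0)*1000).round().astype(int);j=((Q[:,0]-x0)*1000).round().astype(int)
    ok=(i>=1)&(i<999)&(j>=1)&(j<699)
    flat=m&(abs(P[...,2])<0.01);print(n,np.median(P[flat][:,2]))
    for a,b,z,c in zip(i[ok],j[ok],Q[ok,2],C[ok]):
        w=slice(a-1,a+2),slice(b-1,b+2)
        if z>H[a,b]+0.002: H[w]=np.maximum(H[w],z); img[w]=c
np.save('pics/H.npy',H)
# view: rows=y from +0.5 top, cols=x
o=img[::-1]; cv2.imwrite('pics/top.png',o)
cv2.imwrite('pics/top_s.png',cv2.resize(o,(420,600),interpolation=cv2.INTER_AREA))
E
```

```text
scene -0.0003791709373125736
side -0.0007062573313679817
wrist 0.0008860130728669258
```

View pics/top_s.png

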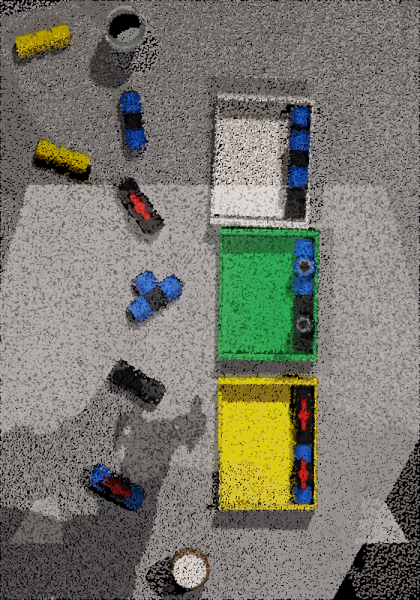

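```bash
cat > fit.py <<'E'
from h import *
H=np.load('pics/H.npy'); M=cv2.morphologyEx((H>0.007).astype(np.uint8),cv2.MORPH_CLOSE,np.ones((5,5)))
def fit(mask,off=(0.2,-0.5)):
    n,l,st,ce=cv2.connectedComponentsWithStats(mask)
    for k in range(1,n):
        if st[k,4]<800: continue
        i,j=np.where(l==k)
        pts=np.stack([off[0]+j/1000,off[1]+i/1000],1).astype(np.float32)
        r=cv2.minAreaRect(pts*1000)
        print("c",np.round(r[0],1),"size",np.round(r[1],1),"ang",round(r[2],1),"area",st[k,4],"zmax",H[l==k].max().round(3))
fit(M)
o=cv2.imread('pics/top.png')
cv2.imwrite('pics/cropA.png',cv2.resize(o[130:860,110:350],(0,0),fx=.8,fy=.8))
E
python3 fit.py
```

```text
c [ 517.4 -446.5] size [69.  72.1] ang 52.6 area 3790 zmax 0.09
c [ 395.3 -311.1] size [ 43.7 103.6] ang 60.6 area 3707 zmax 0.054
c [ 647.  -238.4] size [226.1 169.1] ang 89.7 area 14432 zmax 0.058
c [ 429.6 -137.3] size [ 42.4 100.3] ang 60.6 area 3553 zmax 0.036
c [641.5 120.4] size [450.  185.3] ang 89.3 area 30185 zmax 0.072
c [453.3  15. ] size [99.1 71.8] ang 34.1 area 4723 zmax 0.036
c [433.3 155.2] size [ 39.  104.8] ang 36.5 area 3672 zmax 0.054
c [303.8 238.3] size [37.6 96.1] ang 71.6 area 3035 zmax 0.036
c [420.4 298.1] size [ 37.  102.7] ang 7.8 area 3352 zmax 0.036
c [271.6 431. ] size [97.1 41.8] ang 16.7 area 3517 zmax 0.036
c [408.  451.5] size [79. 74.] ang 90.0 area 2762 zmax 0.1
```

```bash
cat > fit2.py <<'E'
from h import *
G={'vblue':(395,-311),'kblack':(430,-137),'tee':(453,15),'vblack':(433,155),'kblue':(420,298)}
def rect(P,g,zmin=0.02,r=0.065):
    m=np.isfinite(P[...,2])&(P[...,2]>zmin)&(P[...,2]<0.06)&(np.hypot(P[...,0]-g[0]/1e3,P[...,1]-g[1]/1e3)<r)
    if m.sum()<60: return None
    q=(P[m][:,:2]*1000).astype(np.float32)
    R=cv2.minAreaRect(q); return np.round(R[0],1),np.round(R[1],1),round(R[2],1),m.sum(),np.percentile(P[m][:,2],99).round(4)
if __name__=='__main__':
    s=env.read_state()
    for n in ["scene","side","wrist"]:
        P,_=cloud(n,cv2.imread(f"pics/{n}0.png"),np.load(f"pics/{n}0_d.npy"),s)
        for k,g in G.items(): print(n,k,rect(P,g))
    # trays: floor-level points 0.002..0.006
E
python3 fit2.py
```

```text
scene vblue (array([ 394.3, -315.3]), array([32.7, 99.4]), 60.5, np.int64(511), np.float64(0.0522))
scene kblack (array([ 428.4, -140.6]), array([32.1, 94.3]), 60.0, np.int64(410), np.float64(0.0346))
scene tee (array([452.2,  11.6]), array([90.9, 64.4]), 34.5, np.int64(540), np.float64(0.0348))
scene vblack (array([433.5, 151.3]), array([31.1, 95.1]), 37.1, np.int64(145), np.float64(0.0524))
scene kblue (array([420.5, 294.7]), array([33.8, 92.9]), 7.3, np.int64(308), np.float64(0.0346))
side vblue (array([ 397. , -306.4]), array([33.4, 99. ]), 62.9, np.int64(357), np.float64(0.0511))
side kblack (array([ 430. , -135.7]), array([33.5, 94.6]), 59.6, np.int64(333), np.float64(0.0343))
side tee (array([453.5,  18.4]), array([92.8, 63.2]), 31.1, np.int64(558), np.float64(0.035))
side vblack (array([434.4, 155.8]), array([ 32.8, 102.7]), 36.2, np.int64(562), np.float64(0.052))
side kblue (array([421.2, 300.5]), array([32. , 93.9]), 7.9, np.int64(637), np.float64(0.035))
wrist vblue None
wrist kblack (array([ 428.5, -137.3]), array([32.8, 91.4]), 58.8, np.int64(1070), np.float64(0.034))
wrist tee (array([451.3,  14.6]), array([91.8, 61.6]), 35.1, np.int64(3639), np.float64(0.0339))
wrist vblack (array([433.6, 152.2]), array([32.3, 96.3]), 35.9, np.int64(3816), np.float64(0.0517))
wrist kblue None
```

View pics/cropA.png

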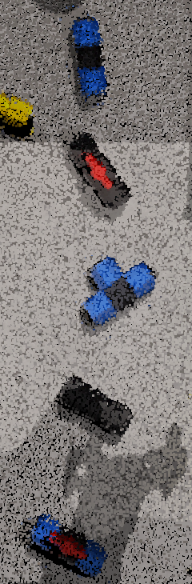

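Run:
```python
from h import *
H=np.load('pics/H.npy')
x0,y0=0.2,-0.5
s=env.read_state()
# tray walls: colour-free, use height profile per camera
for n in ["scene","side","wrist"]:
    P,_=cloud(n,cv2.imread(f"pics/{n}0.png"),np.load(f"pics/{n}0_d.npy"),s)
    for nm,yc in (('valves',-.24),('tees',.01),('couplers',.23)):
        q=P[np.isfinite(P[...,2])]
        a=q[(abs(q[:,1]-yc)<.07)&(q[:,0]>.52)&(q[:,0]<.62)&(q[:,2]>.022)&(q[:,2]<.035)]
        for lo in (yc-.13,yc+.06):
            w=q[(q[:,0]>.58)&(q[:,0]<.66)&(q[:,1]>lo)&(q[:,1]<lo+.07)&(q[:,2]>.046)&(q[:,2]<.056)]
            if len(w)>10: print(n,nm,'sidewall y',np.percentile(w[:,1],[5,50,95]).round(4), np.polyfit(w[:,0],w[:,1],1).round(3))
        if len(a)>10: print(n,nm,'lip x',np.percentile(a[:,0],[5,50,95]).round(4),np.polyfit(a[:,1],a[:,0],1).round(3))
        b=q[(abs(q[:,1]-yc)<.07)&(q[:,0]>.60)&(q[:,0]<.75)&(q[:,2]>.022)]
        if len(b): print(n,nm,'stock x front',np.percentile(b[:,0],[1,5]).round(4))
```

```text
scene valves sidewall y [-0.3494 -0.3457 -0.3424] [ 0.003 -0.348]
scene valves sidewall y [-0.1419 -0.1388 -0.1346] [ 0.004 -0.141]
scene valves lip x [0.5646 0.5673 0.569 ] [0.002 0.568]
scene valves stock x front [0.69   0.6928]
scene tees sidewall y [-0.1018 -0.0978 -0.0944] [-0.019 -0.086]
scene tees sidewall y [0.1058 0.1142 0.1294] [-0.039  0.142]
scene tees lip x [0.5657 0.5684 0.5706] [0.013 0.568]
scene tees stock x front [0.6003 0.6012]
scene couplers sidewall y [0.1058 0.1142 0.1294] [-0.039  0.142]
scene couplers sidewall y [0.329  0.3324 0.338 ] [-0.041  0.358]
scene couplers lip x [0.5541 0.5579 0.5612] [0.046 0.547]
scene couplers stock x front [0.6801 0.6837]
side valves sidewall y [-0.1389 -0.1332 -0.1275] [-0.036 -0.111]
side valves lip x [0.5646 0.5667 0.5692] [0.015 0.57 ]
side valves stock x front [0.6891 0.6902]
side tees sidewall y [-0.0966 -0.0911 -0.0874] [-0.027 -0.074]
side tees sidewall y [0.1112 0.1221 0.1351] [-0.018  0.134]
side tees lip x [0.5659 0.5683 0.5707] [0.018 0.568]
side tees stock x front [0.601 0.604]
side couplers sidewall y [0.1112 0.1221 0.1351] [-0.018  0.134]
side couplers sidewall y [0.3341 0.3383 0.3424] [-0.043  0.365]
side couplers lip x [0.5542 0.5577 0.5617] [0.047 0.547]
side couplers stock x front [0.6799 0.6815]
wrist valves sidewall y [-0.139  -0.1355 -0.1316] [-0.001 -0.134]
wrist valves lip x [0.564  0.5658 0.5678] [0.006 0.567]
wrist valves stock x front [0.6887 0.6887]
wrist tees sidewall y [-0.0994 -0.0939 -0.0913] [-0.011 -0.088]
wrist tees sidewall y [0.1086 0.1235 0.1315] [-0.034  0.141]
wrist tees lip x [0.5648 0.5671 0.5693] [0.016 0.567]
wrist tees stock x front [0.6008 0.603 ]
wrist couplers sidewall y [0.1086 0.1235 0.1315] [-0.034  0.141]
wrist couplers lip x [0.5524 0.5541 0.5558] [0.042 0.547]
wrist couplers stock x front [0.6773 0.6791]
```

```bash
cat > go.py <<'E'
from h import *
from scipy.spatial.transform import Rotation as Ro
import sys
def rel(x,y,z,yaw):
    s=env.read_state(); R=np.array(s['eef_rot']); a=np.radians(yaw)
    X=np.array([np.cos(a),np.sin(a),0]); Z=np.array([0,0,-1.]); T=np.stack([X,np.cross(Z,X),Z],1)
    return Ro.from_matrix(R.T@T).as_rotvec(degrees=True).round(2), (R.T@(np.array([x,y,z])-s['tcp_pos'])*100).round(2)
if __name__=='__main__':
    s=env.read_state(); X=np.array(s['eef_rot'])[:,0]
    print('t',round(s['time'],2),'tcp',np.round(s['tcp_pos'],4),'yaw',np.degrees(np.arctan2(X[1],X[0])).round(1),'gap',round(s['finger_gap'],4),'F',np.round(s['force'],1),'q',np.round(s['qpos'],2))
    a=list(map(float,sys.argv[1:]))
    for i in range(0,len(a),4): print(a[i:i+4],*rel(*a[i:i+4]))
E
python3 go.py .4523 .0148 .13 214
```

```text
t 0.15 tcp [0.5498 0.     0.2308] yaw 90.0 gap 0.0853 F [-0.  -0.3  0.5] q [-0.15  0.26  0.02  1.33  0.    1.42]
[0.4523, 0.0148, 0.13, 214.0] [-2.00e-02 -7.00e-02 -1.24e+02] [ 1.47 -9.74 10.09]
```

```bash
python3 -m pendant '[[0,0,-60,0.7,-5,5,0],[0,0,-90,1.4,-9.7,10,0],[0,0,-124,1.4,-9.7,10,0],[0,0,-124,1.4,-9.7,10,0],[0,0,-124,1.4,-9.7,10,0],[0,0,-124,1.4,-9.7,10,0],[0,0,-124,1.4,-9.7,10,0],[0,0,-124,1.4,-9.7,10,0],[0,0,-124,1.4,-9.7,10,0],[0,0,-124,1.4,-9.7,10,0],[0,0,-124,1.4,-9.7,10,0],[0,0,-124,1.4,-9.7,10,0]]'
cat > look.py <<'E'
from fit2 import *
import sys
k=sys.argv[1]; P,p=cloud('wrist'); cv2.imwrite(f'pics/{sys.argv[2]}.png',p[:,:,::-1]); print(rect(P,G[k]))
E
python3 look.py tee w1; python3 go.py .4523 .0148 .004 214
```

```text
time: 1.65
tcp_pos: [0.4529, 0.014, 0.1311]
eef_rot: [[-0.826, -0.563, -0.0], [-0.563, 0.826, 0.0], [0.0, 0.0, -1.0]]
force: [-0.1, -0.2, -0.3]
finger_gap: 0.0858
(array([450.5,  14.9]), array([91.5, 62.2]), 35.1, np.int64(6462), np.float64(0.0335))
t 1.7 tcp [0.4528 0.014  0.1311] yaw -145.5 gap 0.0852 F [ 0.6  0.2 -0.2] q [-0.15  0.15 -0.38  1.04 -0.   -0.76]
[0.4523, 0.0148, 0.004, 214.0] [ 0.01 -0.02  0.48] [-0.    0.09 12.71]
```

View pics/w1.png

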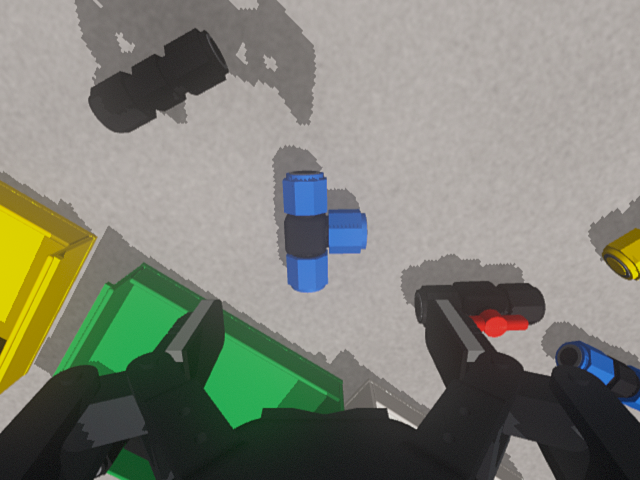

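```bash
python3 -m pendant '[[0,0,0,0.1,0.2,5,0],[0,0,0,0.1,0.2,10,0],[0,0,0,0.1,0.2,12.5,0],[0,0,0,0.1,0.2,12.7,0],[0,0,0,0.1,0.2,12.7,0],[0,0,0,0.1,0.2,12.7,0.3],[0,0,0,0.1,0.2,12.7,1],[0,0,0,0.1,0.2,12.7,1],[0,0,0,0.1,0.2,12.7,1],[0,0,0,0.1,0.2,12.7,1]]'
python3 go.py .625 .0075 .14 180
```

```text
time: 2.95
tcp_pos: [0.4519, 0.015, 0.0056]
eef_rot: [[-0.829, -0.559, 0.002], [-0.559, 0.829, -0.0], [-0.002, -0.002, -1.0]]
force: [-1.6, -0.8, 8.6]
finger_gap: 0.0599
t 2.95 tcp [0.4519 0.015  0.0056] yaw -146.0 gap 0.0599 F [-1.6 -0.8  8.6] q [-0.15  0.29 -0.59  0.7  -0.   -0.75]
[0.625, 0.0075, 0.14, 180.0] [-0.06  0.13 34.  ] [-13.96 -10.32 -13.4 ]
```

```bash
python3 -m pendant '[[0,0,0,0,0,-1,1],[0,0,0,0,0,-3,1],[0,0,0,0,0,-6,1],[0,0,0,0,0,-9,1],[0,0,0,0,0,-12,1],[0,0,0,0,0,-12,1]]'
python3 go.py .624 .0075 .125 179 .624 .0075 .01 179
python3 - <<'E'
from h import *
p,_=vision.camera('wrist'); cv2.imwrite('pics/w2.png',p[:,:,::-1])
E
```

```text
time: 3.7
tcp_pos: [0.4522, 0.015, 0.1269]
eef_rot: [[-0.829, -0.559, 0.005], [-0.559, 0.829, -0.001], [-0.004, -0.003, -1.0]]
force: [0.0, 0.5, -1.1]
finger_gap: 0.06
t 3.7 tcp [0.4522 0.015  0.1269] yaw -146.0 gap 0.06 F [ 0.   0.5 -1.1] q [-0.15  0.15 -0.4   1.02  0.   -0.75]
[0.624, 0.0075, 0.125, 179.0] [-0.12  0.25 35.  ] [-13.82 -10.22   0.27]
[0.624, 0.0075, 0.01, 179.0] [-0.12  0.25 35.  ] [-13.78 -10.19  11.77]
```

View pics/w2.png

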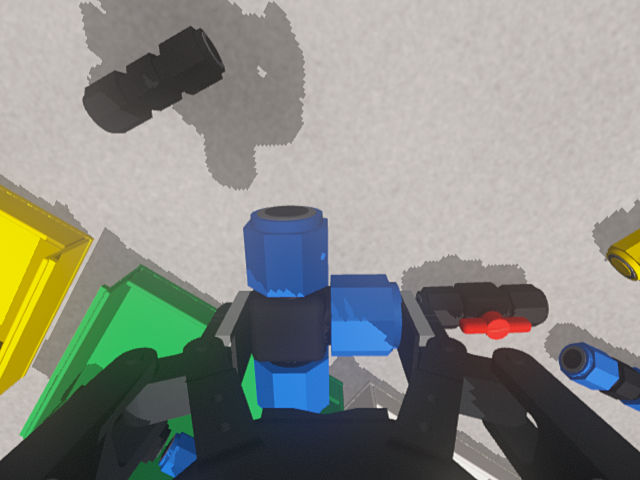

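```bash
python3 -m pendant '[[0,0,8,-3.5,-2.5,0.2,1],[0,0,18,-7,-5,0.2,1],[0,0,27,-10.5,-7.5,0.2,1],[0,0,35,-13.2,-9.8,0.2,1],[0,0,35,-13.8,-10.2,0.2,1],[0,0,35,-13.8,-10.2,0.2,1],[0,0,35,-13.8,-10.2,0.2,1],[0,0,35,-13.8,-10.2,0.2,1]]'
python3 - <<'E'
from h import *
P,p=cloud('wrist'); cv2.imwrite('pics/w3.png',p[:,:,::-1])
E
python3 go.py .624 .0075 .0125 179
```

```text
time: 4.75
tcp_pos: [0.6218, 0.0078, 0.1226]
eef_rot: [[-1.0, 0.017, 0.0], [0.017, 1.0, -0.0], [-0.0, -0.0, -1.0]]
force: [-0.1, 0.6, -1.6]
finger_gap: 0.0595
t 4.8 tcp [0.6219 0.0078 0.1227] yaw 179.0 gap 0.0598 F [ 0.3  0.2 -1.1] q [-0.12  0.43 -0.01  1.14 -0.   -0.11]
[0.624, 0.0075, 0.0125, 179.0] [-0.    0.02  0.02] [-0.2  -0.03 11.02]
```

View pics/w3.png

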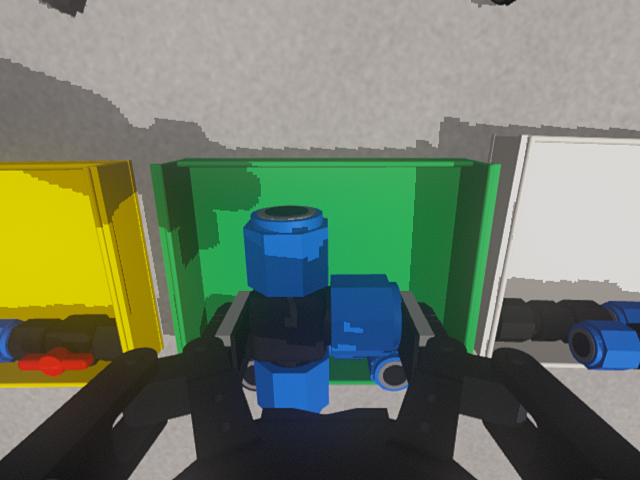

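```bash
python3 -m pendant '[[0,0,0,-0.2,0,3,1],[0,0,0,-0.2,0,6,1],[0,0,0,-0.2,0,8.5,1],[0,0,0,-0.2,0,10.2,1],[0,0,0,-0.2,0,11,1],[0,0,0,-0.2,0,11.1,1],[0,0,0,-0.2,0,11.1,1],[0,0,0,-0.2,0,11.1,1]]'
python3 go.py
```

```text
time: 5.8
tcp_pos: [0.6249, 0.0076, 0.0121]
eef_rot: [[-1.0, 0.017, 0.001], [0.017, 1.0, -0.0], [-0.001, -0.0, -1.0]]
force: [-0.4, -0.5, -0.9]
finger_gap: 0.0596
t 5.8 tcp [0.6249 0.0076 0.0121] yaw 179.0 gap 0.0596 F [-0.4 -0.5 -0.9] q [-0.12  0.52 -0.16  0.89  0.   -0.1 ]
```

```bash
python3 -m pendant '[[0,0,0,0,0,0.1,1],[0,0,0,0,0,0.1,1],[0,0,0,0,0,0.1,1]]'; python3 -m pendant '[[0,0,0,0,0,0.05,1],[0,0,0,0,0,0.05,1],[0,0,0,0,0,0.05,1]]'
```

```text
time: 6.18
tcp_pos: [0.6245, 0.0077, 0.0103]
eef_rot: [[-1.0, 0.017, 0.0], [0.017, 1.0, -0.0], [-0.0, -0.0, -1.0]]
force: [-0.2, -0.1, -1.5]
finger_gap: 0.0598
time: 6.55
tcp_pos: [0.6245, 0.0077, 0.0098]
eef_rot: [[-1.0, 0.017, 0.0], [0.017, 1.0, -0.0], [-0.0, -0.0, -1.0]]
force: [0.4, 0.6, -0.3]
finger_gap: 0.0598
```

```bash
python3 -m pendant '[[0,0,0,0,0,0.05,1],[0,0,0,0,0,0.05,1],[0,0,0,0,0,0.05,1]]'; python3 -m pendant '[[0,0,0,0,0,0.05,1],[0,0,0,0,0,0.05,1],[0,0,0,0,0,0.05,1]]'
```

```text
time: 6.92
tcp_pos: [0.6245, 0.0077, 0.0097]
eef_rot: [[-1.0, 0.017, 0.0], [0.017, 1.0, -0.0], [-0.0, -0.0, -1.0]]
force: [-2.7, -0.2, 5.8]
finger_gap: 0.0603
time: 7.3
tcp_pos: [0.6245, 0.0077, 0.0097]
eef_rot: [[-1.0, 0.017, 0.001], [0.017, 1.0, -0.0], [-0.001, -0.0, -1.0]]
force: [-4.6, 0.1, 10.2]
finger_gap: 0.0598
```

```bash
python3 -m pendant '[[0,0,0,0,0,0,0.15],[0,0,0,0,0,0,0.1],[0,0,0,0,0,0,0.05],[0,0,0,0,0,0,0],[0,0,0,0,0,0,0],[0,0,0,0,0,-2,0],[0,0,0,0,0,-6,0],[0,0,0,0,0,-11,0],[0,0,0,0,0,-11,0]]'
python3 - <<'E'
from h import *
P,p=cloud('wrist'); cv2.imwrite('pics/w4.png',p[:,:,::-1])
E
python3 go.py .4205 .2976 .13 97.6
```

```text
time: 8.43
tcp_pos: [0.6265, 0.0075, 0.1229]
eef_rot: [[-1.0, 0.017, 0.007], [0.017, 1.0, -0.001], [-0.007, -0.001, -1.0]]
force: [0.1, -0.3, -0.7]
finger_gap: 0.0851
t 8.47 tcp [0.6254 0.0076 0.1206] yaw 179.0 gap 0.0854 F [-0.3  0.6 -0.8] q [-0.12  0.43 -0.    1.13  0.   -0.1 ]
[0.4205, 0.2976, 0.13, 97.6] [ 0.13  0.19 81.4 ] [20.99 28.64 -1.03]
```

View pics/w4.png

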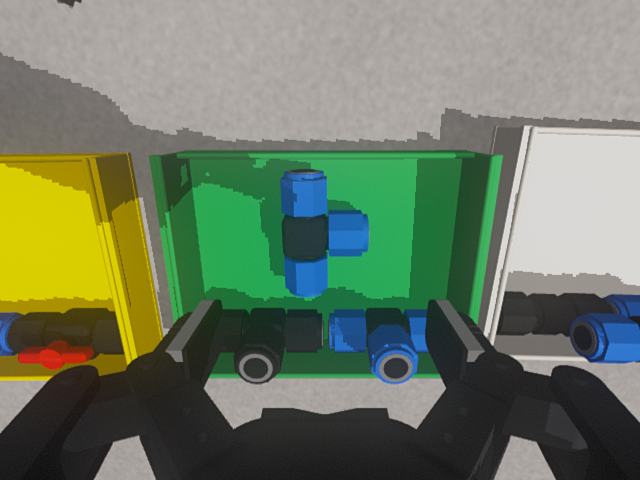

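```bash
python3 -m pendant '[[0,0,10,4,5.5,-1,0],[0,0,20,8,11,-1,0],[0,0,30,12,16.5,-1,0],[0,0,40,16,22,-1,0],[0,0,50,20,27,-1,0],[0,0,60,21,28.6,-1,0],[0,0,70,21,28.6,-1,0],[0,0,81.4,21,28.6,-1,0],[0,0,81.4,21,28.6,-1,0],[0,0,81.4,21,28.6,-1,0],[0,0,81.4,21,28.6,-1,0]]'
python3 look.py kblue w5; python3 go.py .4205 .2976 .005 97.6
```

```text
time: 9.85
tcp_pos: [0.4195, 0.297, 0.1285]
eef_rot: [[-0.134, 0.991, -0.0], [0.991, 0.134, -0.0], [-0.0, -0.001, -1.0]]
force: [-0.2, 0.7, 0.9]
finger_gap: 0.0856
(array([419.7, 299. ]), array([32.1, 91.8]), 8.1, np.int64(4770), np.float64(0.0336))
t 9.9 tcp [0.4196 0.2971 0.1286] yaw 97.7 gap 0.0856 F [-0.4 -0.1  0.4] q [ 0.45  0.25 -0.26  1.06 -0.    1.89]
[0.4205, 0.2976, 0.005, 97.6] [-0.02  0.01  0.08] [ 0.04  0.1  12.36]
```

View pics/w5.png

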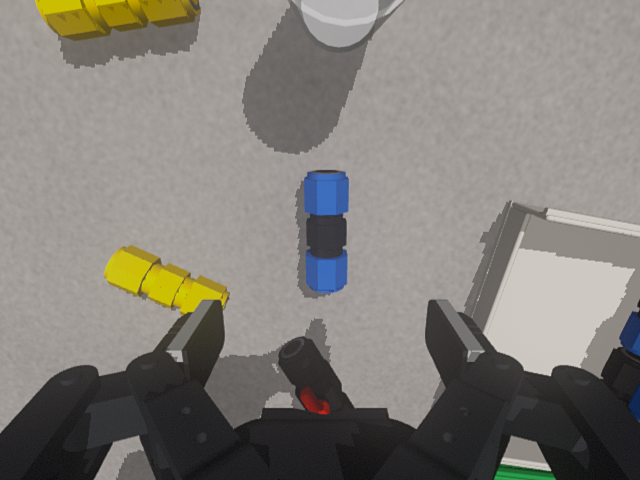

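```bash
python3 -m pendant '[[0,0,0,0.2,0,5,0],[0,0,0,0.2,0,10,0],[0,0,0,0.2,0,12,0],[0,0,0,0.2,0,12.3,0],[0,0,0,0.2,0,12.3,0.2],[0,0,0,0.2,0,12.3,1],[0,0,0,0.2,0,12.3,1],[0,0,0,0.2,0,12.3,1],[0,0,0,0.2,0,12.3,1],[0,0,0,0.2,0,12.3,1],[0,0,0,0.2,0,12.3,1]]'
```

```text
time: 11.28
tcp_pos: [0.4198, 0.2995, 0.0068]
eef_rot: [[-0.132, 0.991, 0.002], [0.991, 0.132, 0.001], [0.001, 0.002, -1.0]]
force: [-0.7, -1.5, 5.9]
finger_gap: 0.0281
```

```bash
python3 -m pendant '[[0,0,0,0,0,-1,1],[0,0,0,0,0,-3,1],[0,0,0,0,0,-6,1],[0,0,0,0,0,-9,1],[0,0,0,0,0,-12,1],[0,0,0,0,0,-12,1]]'
python3 - <<'E'
from h import *
P,p=cloud('wrist'); cv2.imwrite('pics/w6.png',p[:,:,::-1])
E
python3 go.py .617 .275 .125 177.5
```

```text
time: 12.02
tcp_pos: [0.4203, 0.2998, 0.1284]
eef_rot: [[-0.132, 0.991, 0.004], [0.991, 0.132, 0.002], [0.001, 0.004, -1.0]]
force: [-0.3, -0.8, -1.2]
finger_gap: 0.0286
t 12.07 tcp [0.4196 0.2995 0.1269] yaw 97.6 gap 0.0285 F [ 0.   0.5 -2.1] q [ 0.46  0.25 -0.26  1.05  0.    1.9 ]
[0.617, 0.275, 0.125, 177.5] [ 1.300e-01  5.000e-02 -7.989e+01] [-5.04 19.24  0.22]
```

View pics/w6.png

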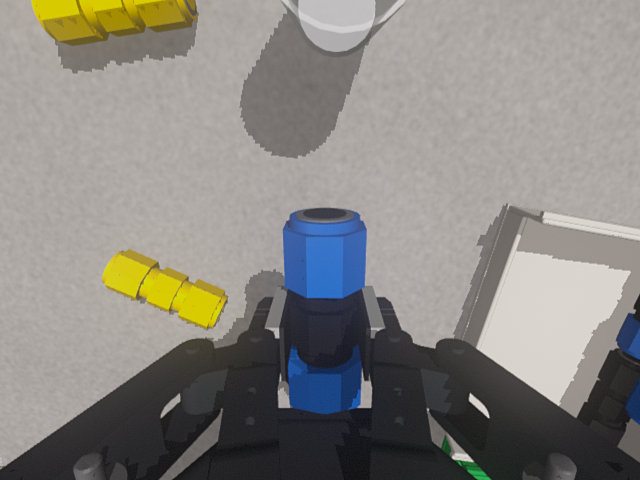

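```bash
python3 -m pendant '[[0,0,-10,-0.5,3,0.2,1],[0,0,-20,-1.2,6,0.2,1],[0,0,-30,-2,9,0.2,1],[0,0,-40,-2.8,12,0.2,1],[0,0,-50,-3.6,15,0.2,1],[0,0,-60,-4.4,18,0.2,1],[0,0,-70,-5,19.1,0.2,1],[0,0,-79.9,-5,19.1,0.2,1],[0,0,-79.9,-5,19.1,0.2,1],[0,0,-79.9,-5,19.1,0.2,1]]'
python3 - <<'E'
from h import *
P,p=cloud('wrist'); cv2.imwrite('pics/w7.png',p[:,:,::-1])
q=P[np.isfinite(P[...,2])]
a=q[(abs(q[:,1]-.24)<.07)&(q[:,0]>.52)&(q[:,0]<.60)&(q[:,2]>.022)&(q[:,2]<.032)]
print('lip',np.median(a[:,0]),np.polyfit(a[:,1],a[:,0],1))
for lo in (.11,.31):
    w=q[(q[:,0]>.57)&(q[:,0]<.64)&(q[:,1]>lo)&(q[:,1]<lo+.05)&(q[:,2]>.044)&(q[:,2]<.056)]
    print(np.percentile(w[:,1],[5,50,95]) if len(w) else 0)
E
python3 go.py .615 .275 .012 177.5
```

```text
time: 13.32
tcp_pos: [0.6148, 0.2749, 0.1231]
eef_rot: [[-0.999, 0.047, -0.001], [0.047, 0.999, -0.0], [0.001, -0.0, -1.0]]
force: [0.0, -0.3, -1.1]
finger_gap: 0.0283
lip 0.557183065817288 [0.04657191 0.54598763]
[0.11125457 0.11801358 0.13420338]
[0.3327614  0.3366856  0.34151284]
t 13.38 tcp [0.6148 0.275  0.1233] yaw 177.3 gap 0.0288 F [ 0.8 -0.4 -0.3] q [0.3  0.51 0.14 1.2  0.   0.34]
[0.615, 0.275, 0.012, 177.5] [-0.01 -0.04 -0.17] [-0.03  0.   11.13]
```

View pics/w7.png

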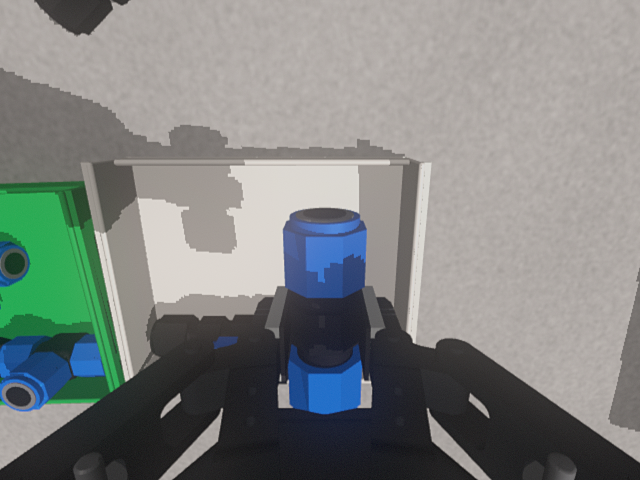

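```bash
python3 -m pendant '[[0,0,0,-0.1,-0.3,3,1],[0,0,0,-0.1,-0.3,6,1],[0,0,0,-0.1,-0.3,8.5,1],[0,0,0,-0.1,-0.3,10.3,1],[0,0,0,-0.1,-0.3,11,1],[0,0,0,-0.1,-0.3,11.1,1],[0,0,0,-0.1,-0.3,11.1,1],[0,0,0,-0.1,-0.3,11.15,1],[0,0,0,-0.1,-0.3,11.2,1],[0,0,0,-0.1,-0.3,11.2,1]]'; python3 -m pendant '[[0,0,0,0,0,0.05,1],[0,0,0,0,0,0.05,1],[0,0,0,0,0,0.05,1]]'
```

```text
time: 14.62
tcp_pos: [0.6161, 0.272, 0.0119]
eef_rot: [[-0.999, 0.044, 0.0], [0.044, 0.999, 0.0], [-0.0, 0.0, -1.0]]
force: [-0.6, 0.4, -0.4]
finger_gap: 0.0283
time: 15.0
tcp_pos: [0.616, 0.2719, 0.0112]
eef_rot: [[-0.999, 0.044, -0.0], [0.044, 0.999, -0.0], [0.0, -0.0, -1.0]]
force: [1.0, -0.9, -1.0]
finger_gap: 0.0281
```

```bash
python3 -m pendant '[[0,0,0,0,0,0.05,1],[0,0,0,0,0,0.05,1],[0,0,0,0,0,0.05,1]]'; python3 -m pendant '[[0,0,0,0,0,0.05,1],[0,0,0,0,0,0.05,1],[0,0,0,0,0,0.05,1]]'
```

```text
time: 15.38
tcp_pos: [0.6161, 0.2719, 0.0109]
eef_rot: [[-0.999, 0.044, 0.0], [0.044, 0.999, 0.0], [-0.0, 0.0, -1.0]]
force: [-0.8, -0.5, 1.0]
finger_gap: 0.0286
time: 15.75
tcp_pos: [0.6161, 0.272, 0.0109]
eef_rot: [[-0.999, 0.044, 0.001], [0.044, 0.999, 0.0], [-0.001, 0.0, -1.0]]
force: [-1.9, -0.9, 5.8]
finger_gap: 0.0284
```

Contact on the floor; release with a partial opening, then lift.

```bash
python3 -m pendant '[[0,0,0,0,0,0,0.5],[0,0,0,0,0,0,0.4],[0,0,0,0,0,0,0.4],[0,0,0,0,0,0,0.4],[0,0,0,0,0,-2,0.4],[0,0,0,0,0,-6,0.2],[0,0,0,0,0,-11,0],[0,0,0,0,0,-11,0],[0,0,0,0,0,-11,0]]'
python3 - <<'E'
from h import *
P,p=cloud('wrist'); cv2.imwrite('pics/w8.png',p[:,:,::-1])
E
python3 go.py .4290 -.1375 .13 149.5
```

```text
time: 16.88
tcp_pos: [0.6159, 0.2719, 0.12]
eef_rot: [[-0.999, 0.044, -0.0], [0.044, 0.999, 0.0], [0.0, -0.0, -1.0]]
force: [-0.3, 0.2, -0.0]
finger_gap: 0.0853
t 16.93 tcp [0.6155 0.2718 0.1192] yaw 177.5 gap 0.0852 F [0.1 1.1 0.2] q [0.29 0.51 0.13 1.19 0.   0.33]
[0.429, -0.1375, 0.13, 149.5] [-0.05 -0.07 28.  ] [ 16.85 -41.7   -1.03]
```

View pics/w8.png

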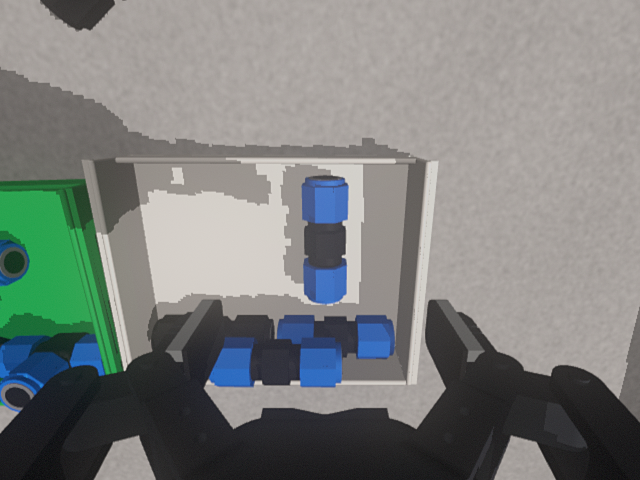

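```bash
python3 -m pendant '[[0,0,4,2,-5.2,-1,0],[0,0,8,4,-10.4,-1,0],[0,0,12,6,-15.6,-1,0],[0,0,16,8.4,-20.8,-1,0],[0,0,20,10.5,-26,-1,0],[0,0,24,12.6,-31.2,-1,0],[0,0,28,14.7,-36.4,-1,0],[0,0,28,16.8,-41.6,-1,0],[0,0,28,16.8,-41.6,-1,0],[0,0,28,16.8,-41.6,-1,0]]'
python3 look.py kblack w9; python3 go.py .4290 -.1375 .006 149.5
```

```text
time: 18.18
tcp_pos: [0.4297, -0.1362, 0.1296]
eef_rot: [[-0.861, 0.508, -0.001], [0.508, 0.861, 0.001], [0.002, 0.0, -1.0]]
force: [-1.0, 0.5, 0.5]
finger_gap: 0.0857
(array([ 427.8, -138.1]), array([31.9, 91.9]), 60.2, np.int64(4716), np.float64(0.0336))
t 18.23 tcp [ 0.43   -0.1357  0.1297] yaw 149.5 gap 0.0852 F [-0.5 -0.1 -0.3] q [-0.49  0.15 -0.39  1.03  0.    0.04]
[0.429, -0.1375, 0.006, 149.5] [ 0.01 -0.08  0.02] [-0.03 -0.21 12.37]
```

View pics/w9.png

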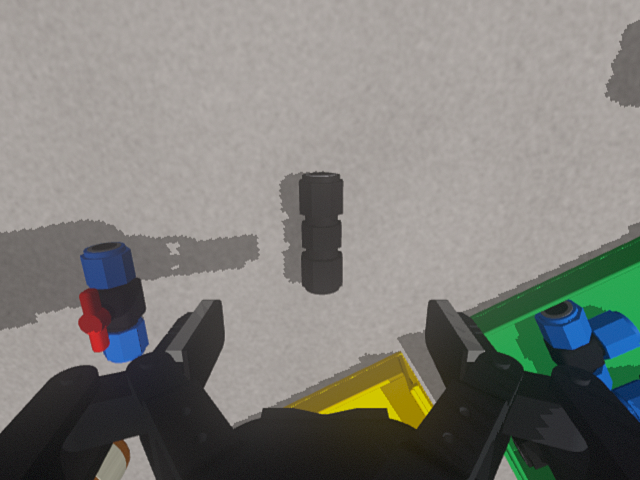

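```bash
python3 -m pendant '[[0,0,0,0.05,-0.3,5,0],[0,0,0,0.05,-0.3,10,0],[0,0,0,0.05,-0.3,12,0],[0,0,0,0.05,-0.3,12.3,0],[0,0,0,0.05,-0.3,12.3,0.2],[0,0,0,0.05,-0.3,12.3,1],[0,0,0,0.05,-0.3,12.3,1],[0,0,0,0.05,-0.3,12.3,1],[0,0,0,0.05,-0.3,12.3,1],[0,0,0,0.05,-0.3,12.3,1],[0,0,0,0.05,-0.3,12.3,1]]'
python3 -m pendant '[[0,0,0,0,0,-1,1],[0,0,0,0,0,-3,1],[0,0,0,0,0,-6,1],[0,0,0,0,0,-9,1],[0,0,0,0,0,-12,1],[0,0,0,0,0,-12,1]]'
python3 - <<'E'
from h import *
P,p=cloud('wrist'); cv2.imwrite('pics/w10.png',p[:,:,::-1])
E
python3 go.py .612 .190 .125 177.5
```

```text
time: 19.6
tcp_pos: [0.4286, -0.1389, 0.0082]
eef_rot: [[-0.862, 0.508, 0.002], [0.508, 0.862, -0.001], [-0.002, 0.0, -1.0]]
force: [-1.7, 1.2, 8.6]
finger_gap: 0.0286
time: 20.35
tcp_pos: [0.4291, -0.1393, 0.1297]
eef_rot: [[-0.862, 0.508, 0.004], [0.508, 0.862, -0.002], [-0.005, 0.0, -1.0]]
force: [-0.3, -0.5, -1.4]
finger_gap: 0.0284
t 20.4 tcp [ 0.4285 -0.1389  0.1283] yaw 149.5 gap 0.0281 F [ 0.5 -0.6 -1.9] q [-0.5   0.15 -0.4   1.02 -0.    0.03]
[0.612, 0.19, 0.125, 177.5] [ -0.03   0.13 -28.01] [ 0.88 37.66  0.33]
```

View pics/w10.png

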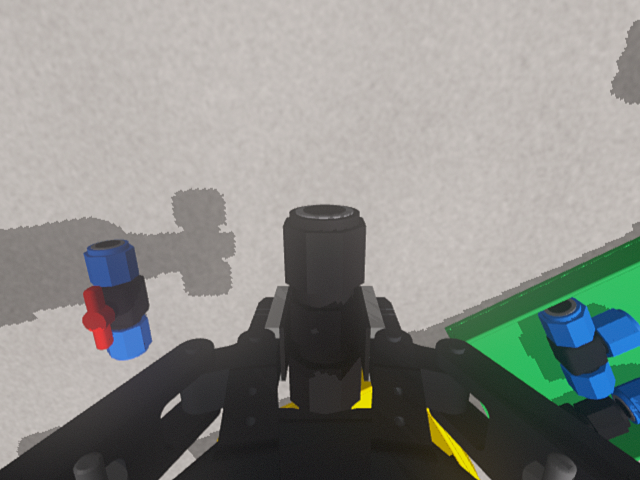

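```bash
python3 -m pendant '[[0,0,-3,0.1,4,0.3,1],[0,0,-7,0.2,8.5,0.3,1],[0,0,-11,0.3,13,0.3,1],[0,0,-15,0.4,17.5,0.3,1],[0,0,-18,0.5,22,0.3,1],[0,0,-21,0.6,26.5,0.3,1],[0,0,-25,0.8,31,0.3,1],[0,0,-28,0.9,35,0.3,1],[0,0,-28,0.9,37.6,0.3,1],[0,0,-28,0.9,37.6,0.3,1],[0,0,-28,0.9,37.6,0.3,1]]'
python3 - <<'E'
from h import *
P,p=cloud('wrist'); cv2.imwrite('pics/w11.png',p[:,:,::-1])
E
python3 go.py .612 .190 .0135 177.5
```

```text
time: 21.78
tcp_pos: [0.6104, 0.1894, 0.1232]
eef_rot: [[-0.999, 0.044, -0.002], [0.044, 0.999, -0.001], [0.002, -0.001, -1.0]]
force: [-0.8, -1.1, -1.0]
finger_gap: 0.0285
t 21.82 tcp [0.6105 0.1891 0.1236] yaw 177.5 gap 0.0284 F [ 0.4 -0.4 -0.6] q [ 0.17  0.46  0.04  1.16 -0.    0.21]
[0.612, 0.19, 0.0135, 177.5] [-0.03 -0.08 -0.03] [-0.16  0.1  11.01]
```

View pics/w11.png

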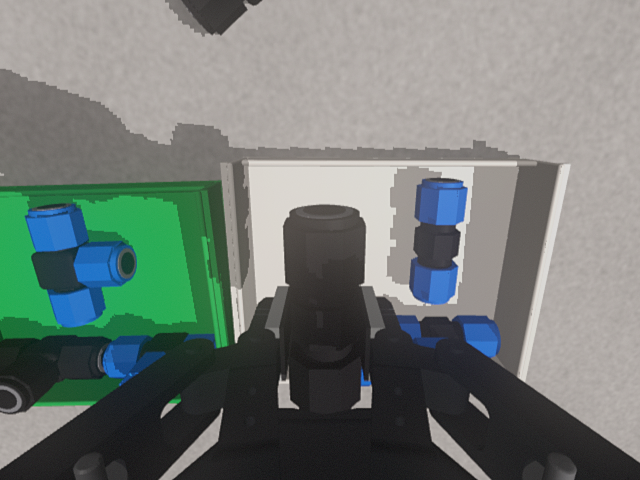

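```bash
python3 -m pendant '[[0,0,0,-0.15,0.4,3,1],[0,0,0,-0.15,0.4,6,1],[0,0,0,-0.15,0.4,8.5,1],[0,0,0,-0.15,0.4,10.1,1],[0,0,0,-0.15,0.4,10.8,1],[0,0,0,-0.15,0.4,10.95,1],[0,0,0,-0.15,0.4,11,1],[0,0,0,-0.15,0.4,11.05,1],[0,0,0,-0.15,0.4,11.05,1]]'; python3 -m pendant '[[0,0,0,0,0,0.05,1],[0,0,0,0,0,0.05,1],[0,0,0,0,0,0.05,1]]'; python3 -m pendant '[[0,0,0,0,0,0.05,1],[0,0,0,0,0,0.05,1],[0,0,0,0,0,0.05,1]]'
```

```text
time: 22.95
tcp_pos: [0.613, 0.1939, 0.0142]
eef_rot: [[-0.999, 0.044, 0.001], [0.044, 0.999, 0.0], [-0.001, 0.0, -1.0]]
force: [-0.1, -0.0, -1.0]
finger_gap: 0.029
time: 23.32
tcp_pos: [0.6129, 0.1938, 0.0133]
eef_rot: [[-0.999, 0.044, 0.0], [0.044, 0.999, -0.0], [-0.0, -0.0, -1.0]]
force: [0.2, 0.9, -0.3]
finger_gap: 0.0284
time: 23.7
tcp_pos: [0.6129, 0.1938, 0.0128]
eef_rot: [[-0.999, 0.044, 0.0], [0.044, 0.999, 0.0], [-0.0, 0.0, -1.0]]
force: [-0.2, -0.5, -0.3]
finger_gap: 0.0281
```

```bash
python3 -m pendant '[[0,0,0,0,0,0.06,1],[0,0,0,0,0,0.06,1],[0,0,0,0,0,0.06,1]]'; python3 -m pendant '[[0,0,0,0,0,0.05,1],[0,0,0,0,0,0.05,1],[0,0,0,0,0,0.05,1]]'
```

```text
time: 24.08
tcp_pos: [0.6129, 0.1938, 0.0124]
eef_rot: [[-0.999, 0.044, 0.0], [0.044, 0.999, 0.0], [-0.0, 0.0, -1.0]]
force: [-1.3, -0.1, 2.6]
finger_gap: 0.0285
time: 24.45
tcp_pos: [0.6129, 0.1938, 0.0123]
eef_rot: [[-0.999, 0.044, 0.001], [0.044, 0.999, 0.0], [-0.001, 0.0, -1.0]]
force: [-2.3, -0.3, 7.2]
finger_gap: 0.0285
```

```bash
python3 -m pendant '[[0,0,0,0,0,0,0.5],[0,0,0,0,0,0,0.4],[0,0,0,0,0,0,0.4],[0,0,0,0,0,0,0.4],[0,0,0,0,0,-2,0.4],[0,0,0,0,0,-6,0.2],[0,0,0,0,0,-11,0],[0,0,0,0,0,-11,0],[0,0,0,0,0,-11,0]]'
python3 - <<'E'
from h import *
P,p=cloud('wrist'); cv2.imwrite('pics/w12.png',p[:,:,::-1])
E
python3 go.py .4335 .1525 .13 126.1
```

```text
time: 25.58
tcp_pos: [0.6126, 0.1937, 0.1212]
eef_rot: [[-0.999, 0.044, -0.0], [0.044, 0.999, -0.0], [0.0, -0.0, -1.0]]
force: [0.4, 0.4, -0.2]
finger_gap: 0.0854
t 25.62 tcp [0.6123 0.1937 0.1205] yaw 177.5 gap 0.0855 F [-0.4 -0.7 -0.7] q [0.18 0.46 0.05 1.16 0.   0.22]
[0.4335, 0.1525, 0.13, 126.1] [-0.06 -0.08 51.4 ] [17.68 -4.89 -0.92]
```

View pics/w12.png

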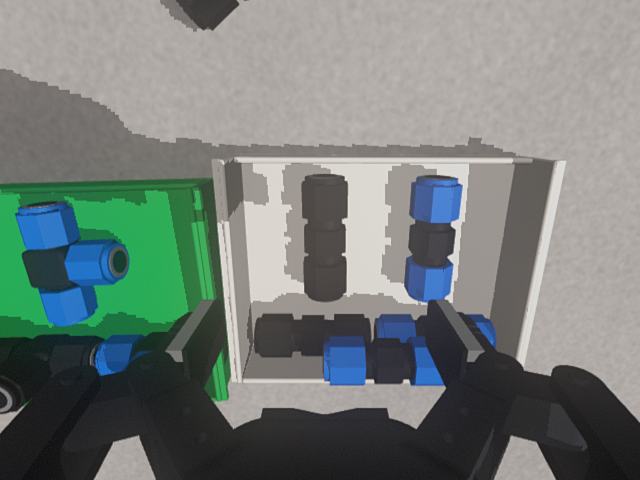

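Both couplers lie flat. Next: the black valve.

```bash
python3 -m pendant '[[0,0,10,5,-1,-0.9,0],[0,0,20,10,-2.5,-0.9,0],[0,0,30,15,-4,-0.9,0],[0,0,40,17.6,-4.9,-0.9,0],[0,0,51.4,17.6,-4.9,-0.9,0],[0,0,51.4,17.6,-4.9,-0.9,0],[0,0,51.4,17.6,-4.9,-0.9,0],[0,0,51.4,17.6,-4.9,-0.9,0]]'
python3 look.py vblack w13; python3 go.py .4335 .1525 .006 126.1
```

```text
time: 26.62
tcp_pos: [0.435, 0.1525, 0.1302]
eef_rot: [[-0.591, 0.807, -0.001], [0.807, 0.591, -0.0], [0.0, -0.001, -1.0]]
force: [0.2, 0.3, 0.2]
finger_gap: 0.0856
(array([433.1, 154. ]), array([31.7, 97.5]), 36.0, np.int64(5257), np.float64(0.0514))
t 26.68 tcp [0.435  0.1525 0.1303] yaw 126.2 gap 0.0853 F [-0.9 -0.9 -0.1] q [ 0.15  0.16 -0.37  1.04 -0.    1.09]
[0.4335, 0.1525, 0.006, 126.1] [-0.04 -0.02  0.11] [ 0.08 -0.11 12.43]
```

View pics/w13.png

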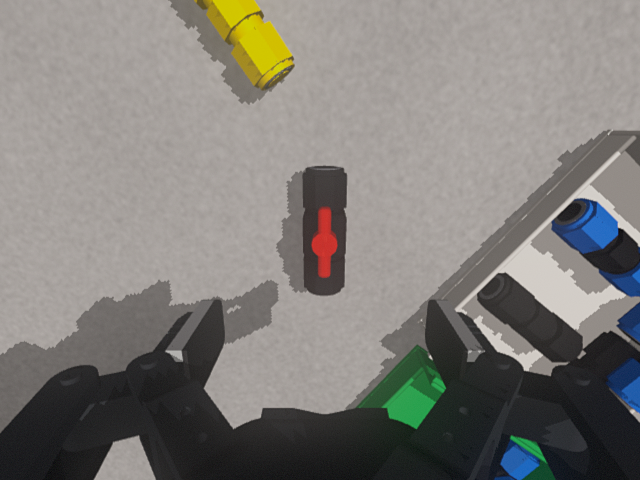

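```bash
python3 -m pendant '[[0,0,0,0.2,-0.05,5,0],[0,0,0,0.2,-0.05,10,0],[0,0,0,0.2,-0.05,12,0],[0,0,0,0.2,-0.05,12.4,0],[0,0,0,0.2,-0.05,12.4,0.2],[0,0,0,0.2,-0.05,12.4,1],[0,0,0,0.2,-0.05,12.4,1],[0,0,0,0.2,-0.05,12.4,1],[0,0,0,0.2,-0.05,12.4,1],[0,0,0,0.2,-0.05,12.4,1],[0,0,0,0.2,-0.05,12.4,1]]'
python3 -m pendant '[[0,0,0,0,0,-1,1],[0,0,0,0,0,-3,1],[0,0,0,0,0,-6,1],[0,0,0,0,0,-9,1],[0,0,0,0,0,-12,1],[0,0,0,0,0,-12,1]]'
python3 - <<'E'
from h import *
P,p=cloud('wrist'); cv2.imwrite('pics/w14.png',p[:,:,::-1])
E
python3 go.py .626 -.199 .125 179.5
```

```text
time: 28.05
tcp_pos: [0.434, 0.154, 0.0077]
eef_rot: [[-0.589, 0.808, 0.002], [0.808, 0.589, 0.0], [-0.001, 0.002, -1.0]]
force: [-0.3, 0.5, 6.6]
finger_gap: 0.0309
time: 28.8
tcp_pos: [0.4344, 0.154, 0.1292]
eef_rot: [[-0.589, 0.808, 0.004], [0.808, 0.589, 0.001], [-0.002, 0.004, -1.0]]
force: [0.2, 0.3, -1.0]
finger_gap: 0.031
t 28.85 tcp [0.4337 0.1539 0.1277] yaw 126.1 gap 0.0309 F [ 0.2  1.2 -1. ] q [ 0.16  0.16 -0.38  1.03 -0.    1.1 ]
[0.626, -0.199, 0.125, 179.5] [  0.08   0.11 -53.4 ] [-39.84  -5.26   0.3 ]
```

View pics/w14.png

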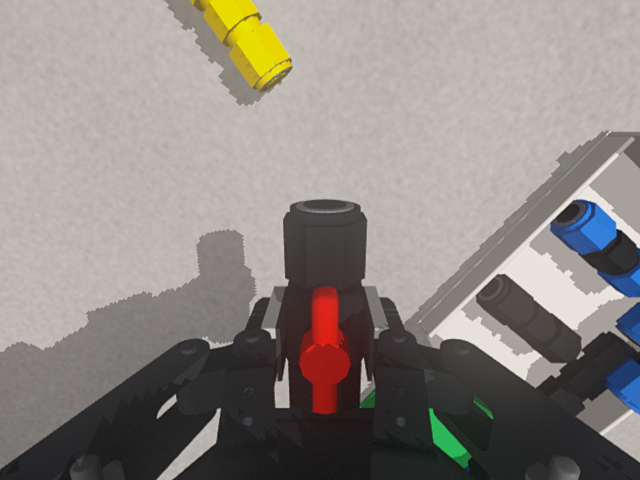

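```bash
python3 -m pendant '[[0,0,-6,-4,-0.5,0.2,1],[0,0,-12,-8.5,-1.1,0.2,1],[0,0,-18,-13,-1.7,0.2,1],[0,0,-24,-17.5,-2.3,0.2,1],[0,0,-30,-22,-2.9,0.2,1],[0,0,-36,-26.5,-3.5,0.2,1],[0,0,-42,-31,-4.1,0.2,1],[0,0,-48,-35.5,-4.7,0.2,1],[0,0,-53.4,-39.8,-5.3,0.2,1],[0,0,-53.4,-39.8,-5.3,0.2,1],[0,0,-53.4,-39.8,-5.3,0.2,1],[0,0,-53.4,-39.8,-5.3,0.2,1]]'
python3 - <<'E'
from h import *
P,p=cloud('wrist'); cv2.imwrite('pics/w15.png',p[:,:,::-1])
q=P[np.isfinite(P[...,2])]
a=q[(abs(q[:,1]+.24)<.07)&(q[:,0]>.54)&(q[:,0]<.60)&(q[:,2]>.022)&(q[:,2]<.032)]
print('lip',np.median(a[:,0]),np.polyfit(a[:,1],a[:,0],1))
for lo in (-.37,-.16):
    w=q[(q[:,0]>.57)&(q[:,0]<.64)&(q[:,1]>lo)&(q[:,1]<lo+.05)&(q[:,2]>.044)&(q[:,2]<.056)]
    print(np.percentile(w[:,1],[5,50,95]) if len(w) else 0)
E
python3 go.py .625 -.199 .0135 179.5
```

```text
time: 30.35
tcp_pos: [0.6245, -0.1979, 0.1245]
eef_rot: [[-1.0, 0.008, -0.001], [0.008, 1.0, 0.0], [0.001, 0.0, -1.0]]
force: [-0.7, 0.8, -0.9]
finger_gap: 0.0314
lip 0.5655426246113602 [0.00378473 0.56652956]
[-0.34705483 -0.34083642 -0.33905924]
[-0.13965917 -0.13664762 -0.13196695]
t 30.4 tcp [ 0.6246 -0.1979  0.1247] yaw 179.5 gap 0.0308 F [ 0.1 -0.3 -1.2] q [-0.43  0.48  0.09  1.18  0.   -0.43]
[0.625, -0.199, 0.0135, 179.5] [ 0.01 -0.02  0.04] [-0.04 -0.12 11.12]
```

View pics/w15.png

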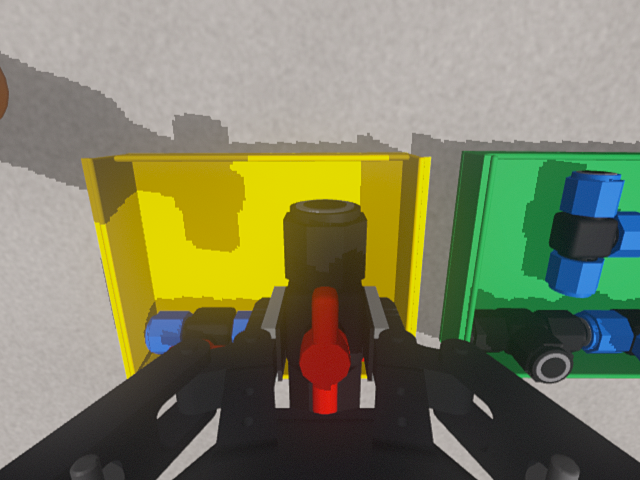

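```bash
python3 -m pendant '[[0,0,0,0,-0.2,3,1],[0,0,0,0,-0.2,6,1],[0,0,0,0,-0.2,8.5,1],[0,0,0,0,-0.2,10.2,1],[0,0,0,0,-0.2,10.9,1],[0,0,0,0,-0.2,11.1,1],[0,0,0,0,-0.2,11.15,1],[0,0,0,0,-0.2,11.2,1],[0,0,0,0,-0.2,11.2,1]]'; python3 -m pendant '[[0,0,0,0,0,0.05,1],[0,0,0,0,0,0.05,1],[0,0,0,0,0,0.05,1]]'; python3 -m pendant '[[0,0,0,0,0,0.05,1],[0,0,0,0,0,0.05,1],[0,0,0,0,0,0.05,1]]'
```

```text
time: 31.52
tcp_pos: [0.6252, -0.2011, 0.0131]
eef_rot: [[-1.0, 0.009, 0.001], [0.009, 1.0, -0.0], [-0.001, -0.0, -1.0]]
force: [-0.9, -0.3, -1.5]
finger_gap: 0.0309
time: 31.9
tcp_pos: [0.625, -0.201, 0.0122]
eef_rot: [[-1.0, 0.009, -0.0], [0.009, 1.0, -0.0], [0.0, -0.0, -1.0]]
force: [0.2, -0.7, -1.1]
finger_gap: 0.031
time: 32.28
tcp_pos: [0.625, -0.201, 0.0118]
eef_rot: [[-1.0, 0.009, 0.0], [0.009, 1.0, -0.0], [-0.0, -0.0, -1.0]]
force: [-0.6, 1.3, 0.6]
finger_gap: 0.031
```

```bash
python3 -m pendant '[[0,0,0,0,0,0.05,1],[0,0,0,0,0,0.05,1],[0,0,0,0,0,0.05,1]]'
```

```text
time: 32.65
tcp_pos: [0.625, -0.201, 0.0117]
eef_rot: [[-1.0, 0.009, 0.0], [0.009, 1.0, -0.0], [-0.0, -0.0, -1.0]]
force: [-2.1, 1.0, 5.0]
finger_gap: 0.0309
```

```bash
python3 -m pendant '[[0,0,0,0,0,0,0.5],[0,0,0,0,0,0,0.4],[0,0,0,0,0,0,0.4],[0,0,0,0,0,0,0.4],[0,0,0,0,0,-2,0.4],[0,0,0,0,0,-6,0.2],[0,0,0,0,0,-11,0],[0,0,0,0,0,-11,0],[0,0,0,0,0,-11,0]]'
python3 - <<'E'
from h import *
P,p=cloud('wrist'); cv2.imwrite('pics/w16.png',p[:,:,::-1])
E
python3 go.py .3957 -.3108 .13 151
```

```text
time: 33.78
tcp_pos: [0.6248, -0.2009, 0.1209]
eef_rot: [[-1.0, 0.009, -0.0], [0.009, 1.0, 0.0], [0.0, 0.0, -1.0]]
force: [-0.2, 0.4, 0.1]
finger_gap: 0.0854
t 33.83 tcp [ 0.6245 -0.2008  0.1202] yaw 179.5 gap 0.0851 F [ 0.9  0.2 -0.7] q [-0.44  0.49  0.09  1.17 -0.   -0.43]
[0.3957, -0.3108, 0.13, 151.0] [ 1.00e-02 -8.00e-02  2.85e+01] [ 22.79 -11.2   -0.96]
```

View pics/w16.png

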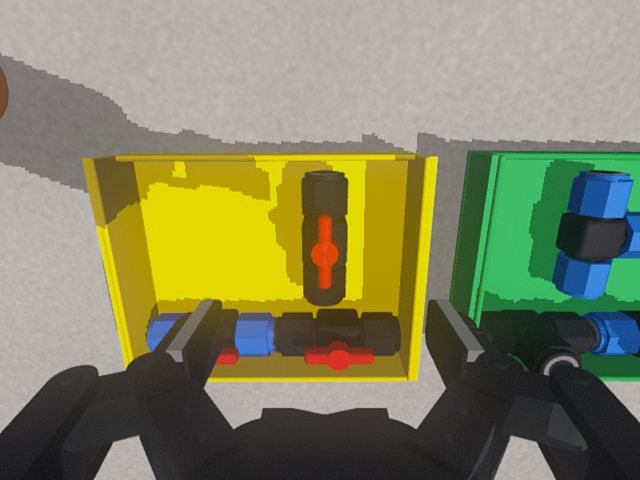

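The black valve lies lever up in the yellow tray. Next: the blue valve.

```bash
python3 -m pendant '[[0,0,6,4.5,-2.2,-0.9,0],[0,0,12,9,-4.4,-0.9,0],[0,0,18,13.5,-6.6,-0.9,0],[0,0,24,18,-8.8,-0.9,0],[0,0,28.5,22.8,-11.2,-0.9,0],[0,0,28.5,22.8,-11.2,-0.9,0],[0,0,28.5,22.8,-11.2,-0.9,0],[0,0,28.5,22.8,-11.2,-0.9,0]]'
python3 look.py vblue w17; python3 go.py .3957 -.3108 .006 151
```

```text
time: 34.83
tcp_pos: [0.3967, -0.3105, 0.1297]
eef_rot: [[-0.875, 0.483, -0.0], [0.483, 0.875, 0.001], [0.001, 0.0, -1.0]]
force: [0.8, 0.4, 0.6]
finger_gap: 0.0854
(array([ 393. , -312.7]), array([31.8, 97.5]), 60.6, np.int64(5278), np.float64(0.0513))
t 34.88 tcp [ 0.3968 -0.3104  0.1298] yaw 151.1 gap 0.0853 F [-0.9 -0.8 -0.3] q [-0.83  0.23 -0.28  1.06  0.   -0.33]
[0.3957, -0.3108, 0.006, 151.0] [ 0.02 -0.03  0.1 ] [ 0.07 -0.09 12.38]
```

View pics/w17.png

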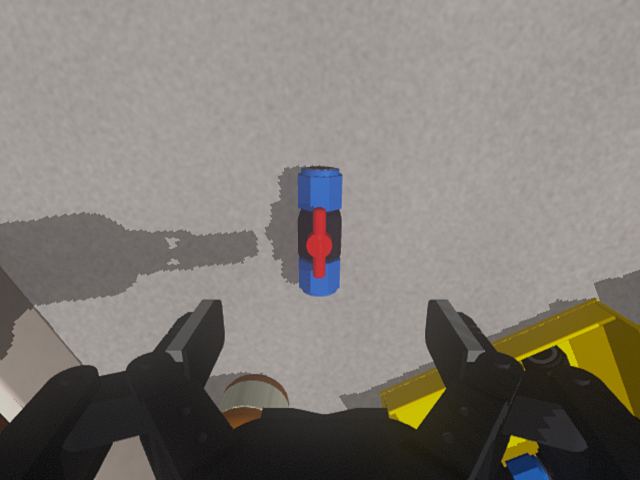

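```bash
python3 -m pendant '[[0,0,0,0.2,-0.35,5,0],[0,0,0,0.2,-0.35,10,0],[0,0,0,0.2,-0.35,12,0],[0,0,0,0.2,-0.35,12.35,0],[0,0,0,0.2,-0.35,12.35,0.2],[0,0,0,0.2,-0.35,12.35,1],[0,0,0,0.2,-0.35,12.35,1],[0,0,0,0.2,-0.35,12.35,1],[0,0,0,0.2,-0.35,12.35,1],[0,0,0,0.2,-0.35,12.35,1],[0,0,0,0.2,-0.35,12.35,1]]'
python3 -m pendant '[[0,0,0,0,0,-1,1],[0,0,0,0,0,-3,1],[0,0,0,0,0,-6,1],[0,0,0,0,0,-9,1],[0,0,0,0,0,-12,1],[0,0,0,0,0,-12,1]]'
python3 - <<'E'
from h import *
P,p=cloud('wrist'); cv2.imwrite('pics/w18.png',p[:,:,::-1])
E
python3 go.py .624 -.281 .125 179.5
```

```text
time: 36.25
tcp_pos: [0.393, -0.3135, 0.0077]
eef_rot: [[-0.875, 0.485, 0.001], [0.485, 0.875, -0.001], [-0.002, -0.0, -1.0]]
force: [-1.0, 0.9, 6.3]
finger_gap: 0.0311
time: 37.0
tcp_pos: [0.3933, -0.3139, 0.1292]
eef_rot: [[-0.875, 0.485, 0.003], [0.485, 0.875, -0.003], [-0.004, -0.001, -1.0]]
force: [0.9, -0.6, -1.7]
finger_gap: 0.031
t 37.05 tcp [ 0.3928 -0.3133  0.1276] yaw 151.0 gap 0.0307 F [ 0.1  0.5 -2.5] q [-0.84  0.23 -0.29  1.05 -0.   -0.33]
[0.624, -0.281, 0.125, 179.5] [ -0.07   0.1  -28.5 ] [-18.66  14.04   0.28]
```

View pics/w18.png

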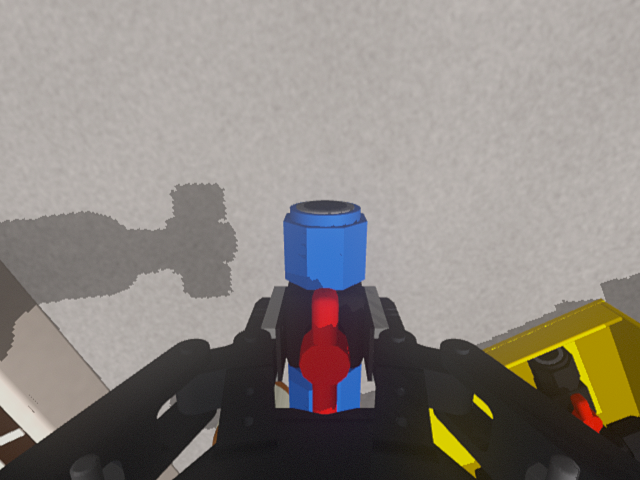

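```bash
python3 -m pendant '[[0,0,-4,-3,2.3,0.2,1],[0,0,-9,-6,4.6,0.2,1],[0,0,-14,-9.5,7.2,0.2,1],[0,0,-19,-13,9.8,0.2,1],[0,0,-24,-16,12,0.2,1],[0,0,-28.5,-18.6,14,0.2,1],[0,0,-28.5,-18.6,14,0.2,1],[0,0,-28.5,-18.6,14,0.2,1],[0,0,-28.5,-18.6,14,0.2,1]]'
python3 - <<'E'
from h import *
P,p=cloud('wrist'); cv2.imwrite('pics/w19.png',p[:,:,::-1])
E
python3 go.py .624 -.281 .0135 179.5
```

```text
time: 38.17
tcp_pos: [0.6221, -0.281, 0.1244]
eef_rot: [[-1.0, 0.01, -0.001], [0.01, 1.0, 0.0], [0.001, 0.0, -1.0]]
force: [0.1, -0.7, -1.0]
finger_gap: 0.0309
t 38.23 tcp [ 0.6222 -0.2811  0.1248] yaw 179.4 gap 0.031 F [-0.6  0.6 -0.7] q [-0.55  0.53  0.17  1.21 -0.   -0.54]
[0.624, -0.281, 0.0135, 179.5] [ 0.   -0.02 -0.07] [-1.800e-01  1.000e-02  1.113e+01]
```

View pics/w19.png

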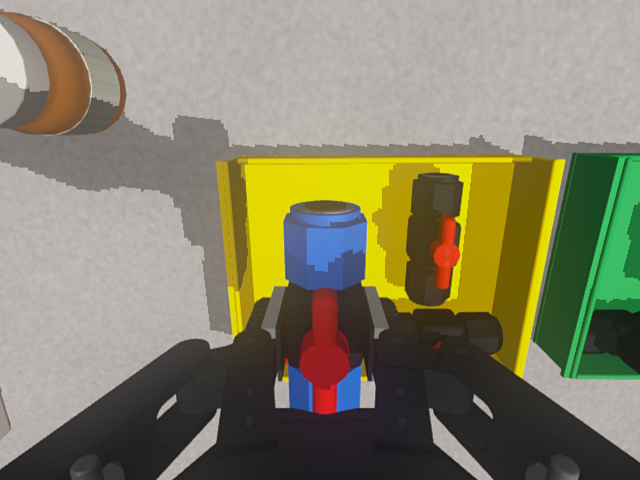

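```bash
python3 -m pendant '[[0,0,0,-0.15,0.1,3,1],[0,0,0,-0.15,0.1,6,1],[0,0,0,-0.15,0.1,8.5,1],[0,0,0,-0.15,0.1,10.2,1],[0,0,0,-0.15,0.1,10.9,1],[0,0,0,-0.15,0.1,11.1,1],[0,0,0,-0.15,0.1,11.15,1],[0,0,0,-0.15,0.1,11.2,1],[0,0,0,-0.15,0.1,11.2,1]]'; python3 -m pendant '[[0,0,0,0,0,0.05,1],[0,0,0,0,0,0.05,1],[0,0,0,0,0,0.05,1]]'; python3 -m pendant '[[0,0,0,0,0,0.05,1],[0,0,0,0,0,0.05,1],[0,0,0,0,0,0.05,1]]'
```

```text
time: 39.35
tcp_pos: [0.6248, -0.2799, 0.0131]
eef_rot: [[-1.0, 0.009, 0.001], [0.009, 1.0, -0.0], [-0.001, -0.0, -1.0]]
force: [-0.2, 0.2, -1.0]
finger_gap: 0.031
time: 39.72
tcp_pos: [0.6246, -0.2798, 0.0122]
eef_rot: [[-1.0, 0.009, -0.0], [0.009, 1.0, 0.0], [0.0, 0.0, -1.0]]
force: [0.4, -0.7, -1.6]
finger_gap: 0.0309
time: 40.1
tcp_pos: [0.6246, -0.2798, 0.0118]
eef_rot: [[-1.0, 0.009, 0.0], [0.009, 1.0, -0.0], [-0.0, -0.0, -1.0]]
force: [-0.7, 0.0, 0.4]
finger_gap: 0.0308
```

```bash
python3 -m pendant '[[0,0,0,0,0,0.05,1],[0,0,0,0,0,0.05,1],[0,0,0,0,0,0.05,1]]' && python3 -m pendant '[[0,0,0,0,0,0,0.5],[0,0,0,0,0,0,0.4],[0,0,0,0,0,0,0.4],[0,0,0,0,0,0,0.4],[0,0,0,0,0,-2,0.4],[0,0,0,0,0,-6,0.2],[0,0,0,0,0,-11,0],[0,0,0,0,0,-14,0],[0,0,0,0,0,-14,0],[0,0,0,0,0,-14,0]]'
python3 - <<'E'
from h import *
for n in ('wrist','scene','side'):
    P,p=cloud(n); cv2.imwrite(f'pics/{n}_end.png',p[:,:,::-1]); 
    for nm,g in (('cup',(.41,.4515)),('jar',(.517,-.4465))):
        for t in (0,1):
            Q=P if t else None
            if t==0:
                if n=='wrist': continue
                Q,_=cloud(n,cv2.imread(f"pics/{n}0.png"),np.load(f"pics/{n}0_d.npy"))
            m=np.isfinite(Q[...,2])&(Q[...,2]>.07)&(Q[...,2]<.105)&(np.hypot(Q[...,0]-g[0],Q[...,1]-g[1])<.07)
            if m.sum(): print(n,nm,'now' if t else 'before',np.median(Q[m],0).round(4),m.sum())
E
```

```text
time: 40.48
tcp_pos: [0.6247, -0.2798, 0.0118]
eef_rot: [[-1.0, 0.009, 0.0], [0.009, 1.0, -0.0], [-0.0, -0.0, -1.0]]
force: [-2.0, 1.2, 4.6]
finger_gap: 0.0309
time: 41.72
tcp_pos: [0.6243, -0.2796, 0.1502]
eef_rot: [[-1.0, 0.009, -0.001], [0.009, 1.0, 0.001], [0.001, 0.001, -1.0]]
force: [-0.9, 0.7, -0.5]
finger_gap: 0.0856
wrist jar now [ 0.5172 -0.4376  0.0853] 7115
scene cup before [0.4064 0.4527 0.0851] 380
scene cup now [0.4066 0.454  0.0846] 385
scene jar before [ 0.5191 -0.4523  0.0844] 628
scene jar now [ 0.5193 -0.4524  0.0843] 630
side cup before [0.4109 0.4457 0.0879] 657
side cup now [0.4106 0.445  0.0876] 659
side jar before [ 0.5157 -0.4403  0.0826] 257
side jar now [ 0.5145 -0.4391  0.0828] 263
```

View pics/wrist_end.png

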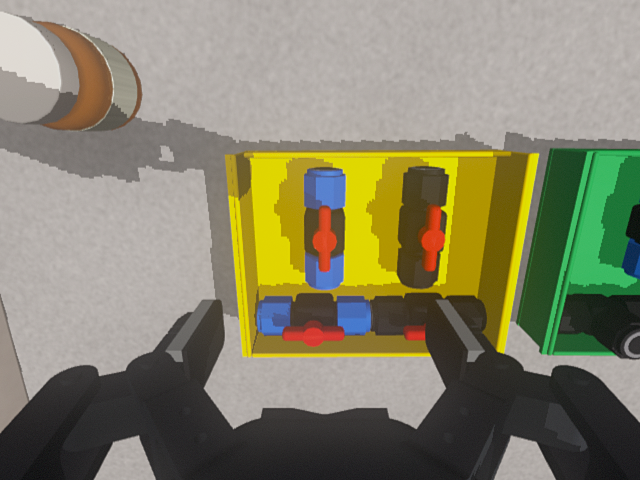

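View pics/scene_end.png

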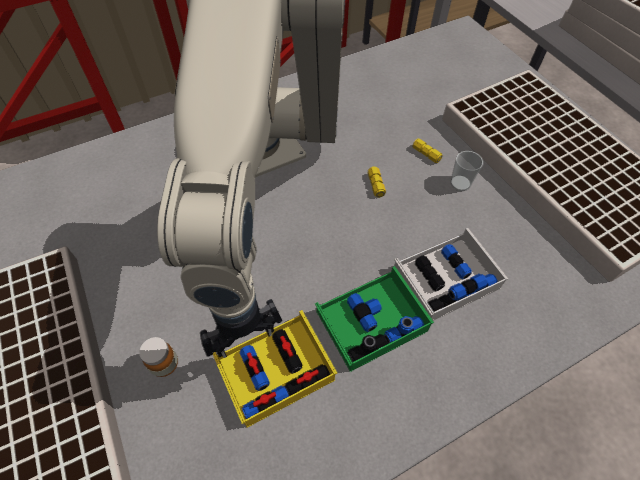

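View pics/side_end.png

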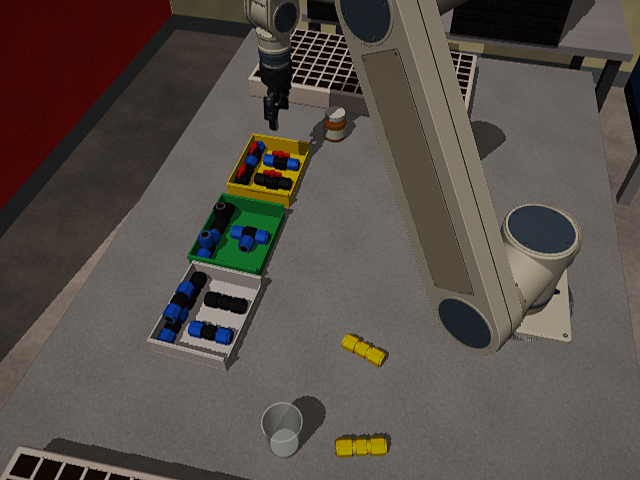

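All five lie flat in the right trays, and the cup, jar and yellow couplers haven't moved.

```bash
python3 -c "
from cell import job; print(job.finish_job())"
```

```text
the job is handed in; nothing more can be done
None
```

All five fittings are sorted, and I handed the job in at about 42 s of the 115 s allowed. The tee is in the green tray, the blue and black couplers are in the white tray, and the blue and black valves are in the yellow tray, levers up.

- **Placing:** I lowered each fitting in steps of about half a millimetre until it touched the tray floor, then let go. The contact force read about 5–10 N.
- **Last pictures (wrist, scene and side cameras):** every fitting lies flat on the free floor in front of the stock, clear of the walls and of the other fittings. The gripper is open and raised to 0.15 m, touching nothing.
- **Bystanders:** before and after measurements of the cup and jar agree to within about 2 mm, which is measurement noise. The yellow look-alike couplers were left alone.
- **Disagreement:** the scene and side cameras differed by 3 to 9 mm in y. I used their average, corrected by a wrist camera look over each fitting before grasping it. No check failed.

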